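Clear the drill jig of chips, then pull its index plunger and hold it out

ROBOT

A 6-joint arm with a two-finger parallel gripper is mounted at the origin on the work surface; the furniture and walls round the work are solid. World frame = base frame: x ahead of the robot, y to its left, z up, the work surface at z = 0. Lengths are in m, angles in rad, forces in N, time in s.
With the tool pointing down it reaches from about 0.325 to 0.9 m from the base axis. Payload 6.1 kg.
Tool frame: the origin (TCP) lies midway between the tips of the shut fingers; the grasp point (between the pads) lies 19 mm behind it; z points along the fingers, y is the line along which they close (so a half turn about z gives the same grasp; the last joint's range is limited). The gripper opens to 85 mm and grips with 20 to 120 N. Pads are 22 mm wide; open, the fingers measure 114 mm over their backs; the gripper's body (76 mm by 85 mm) begins 54 mm behind the grasp point. The pads swing forward as they close: fully open they stand 13 mm farther back than shut.
Start: joints at [1.017, 0.22, 1.526, -0, 1.395, -0.126], TCP at [0.259, 0.569, 0.231] pointing down, gripper open.
Joint ranges: [-2.98, 2.98], [-0.91, 2.08], [0.09, 2.57], [-1.24, 4.39], [0.2, 2.65], [-2.68, 2.68]. Speed limits (rad/s): [2.57, 2.57, 3.01, 3.14, 3.14, 3.14].

INTERFACE

Orientations are given as [roll, pitch, yaw] about the fixed x, y, z axes, in that order (R = Rz(yaw) Ry(pitch) Rx(roll)).
In Python, from plant import movep, move_l, set_joints, gripper_to, hold, inverse_kinematics, observe, get_image, get_calibration, Unreachable, job_done gives the robot as it stands. Calls block until the motion is done:
- movep(position, orientation): joint-space move of the TCP to a pose.
- move_l(position, feed=0.15, rotation=None, max_force=None): straight line of the TCP; rotation=None keeps the orientation; feed is the mean speed in m/s. With max_force (N) it stops when the force on the tool has changed by that much, and returns True; else False.
- set_joints(angles): joint-space move.
- gripper_to(opening, f_grip=None): finger opening in m; f_grip is the grip in N (None keeps the last); returns when the fingers have stopped.
- hold(seconds).
- inverse_kinematics(position, orientation): joint angles nearest the present ones, or None.
- observe(): the state.
- get_image(name): name is "side" or "top" or "wrist"; returns (picture, depth): 384x512x3 uint8, red, green, blue; 384x512 float32, m along the optical axis (not along the pixel's ray), 0 where there is no reading.
- get_calibration(name): a dict with "intrinsics" (3x3 intrinsics, pixels), "world_from_camera" (4x4, takes a point from camera to world coordinates). Camera axes: x right, y down, z forward; pixel columns grow to the right and rows downward; lengths in m; the calibration is good to about 2 mm. The wrist camera is an equidistant fisheye: a pixel r from the principal point sees the ray r / f radians off the axis. A picture is of the moment at which its call begins: read the wrist's pose just before it. get_calibration takes no time and is no camera call; for the wrist camera it gives the pose at the moment of the call.
A pose or a line that the arm cannot do raises Unreachable and nothing moves.
- job_done(): hands the job in; it is judged then, once.
The state is a dict: "time_s": time; "q": joint angles; "joint_velocities": joint speeds; "joint_torque": joint torques, N m; "eef_pos": TCP position; "tcp_rot": TCP orientation; "ft_force": force on the tool from outside, world axes, zero at the start; "torque": the same for the moment, N m; "opening": finger opening in m; "grasp_force": force on a finger pad.
Only numpy, scipy, OpenCV 4.12 (cv2) and the standard library are available. Lean on these libraries where they do the work, as an engineer would, in place of code of your own. Each camera call takes 0.05 s, during which the arm holds its last target. There are 200 camera calls.

TASK

Pick up the scraper block and with it sweep the three dark steel chips off the drill jig's plate into the blue catch trough along its edge; keep the index pin seated and your fingers off the chips while you do it. Then stand the scraper upright on the bench and let go of it. Last, pull the red plunger knob fully up to its stop, so that the pin is clear of its seat hole, and finish while still holding it there; leave the oil can, mug and bushing alone.

Things in the scene. Friction and masses are not known exactly. Their poses are not given: they have to be found in the camera images.
- jig: Drill jig fixed to the bench. Origin on the bench under its plate; z up, +x towards the grey bracket at the back, -y towards the catch trough. Bare aluminium plate x -75..85, y -70..70 mm, top 30 mm above the origin. The plate is clear for sweeping along y over x -75..25 mm; the chips start within x -55..-5, y -45..20 mm.
- seat_hole (a point): Middle of the mouth of the pin's seat hole in the plate's top (12 mm wide, 14 mm deep), at x 45, y 0, z 30 mm of the jig. Over it the grey bracket: a column at x 57..83, y -22..22 mm with an arm reaching over the plate to x 28 mm, y -17..17 mm, underside 48 and top 60 mm above the bench; it carries the plunger.
- trough (a point): Middle of the inner floor of the blue catch trough, 3 mm above the bench, axes as the jig's. Open-topped, walls 3 mm thick and 20 mm high; it runs along the plate's whole -y edge, y -70..-130 mm of the jig, 10 mm below the plate's top.
- knob_center (a point): Centre of the red ribbed cylindrical plunger knob, 26 mm diameter, 20 mm high, upright axis. 86 mm above the bench when the pin is seated (knob from 76 to 96 mm, its underside 16 mm above the bracket's arm; a 6 mm high, 22 mm wide nut sits on the arm beneath it). It goes straight up and down with the plunger.
- pin_tip (a point): Lower tip of the 10 mm index pin; 10 mm below the plate's top when seated, 6 mm above it when fully pulled.
- plunger (a joint): Lift of the plunger in m: 0 = pin seated, 0.016 = fully pulled up against its stop. A spring pulls it back down: about 6 N to start it, about 11 N at the stop; it returns if let go.
- scraper: Loose scraper block, standing upright on the bench, about 0.18 kg. Origin at the centre of its underside. Green plastic body 90 (x) x 30 (y) x 25 (z) mm with black rubber lips along both long sides; on it a black grip 60 (x) x 24 (y) mm from z 25 to z 65 mm. It sweeps along its own y.
- chip_a: Loose dark steel chip, stepped lump 16 x 12 x 9 mm, 12 g, on the plate; origin under its middle.
- chip_b: Loose steel chip like chip_a.
- chip_c: Loose steel chip like chip_a.
- oil_can: Bystander: small red oil can with a bent spout, 63 x 92 x 148 mm, loose; origin under its middle. Leave alone.
- mug: Bystander: green mug, 86 x 116 x 94 mm, loose; origin under its middle. Leave alone.
- bushing: Bystander: bronze flanged bushing, 39 mm wide, 34 mm high, loose; origin under its middle. Leave alone.
Mind the look-alikes: they are no part of the job. Of the things that look like the scraper, take the one that is farthest to the robot's right at the start.

How it is judged:
By the outcome, as a careful person would: the job done as asked, in the order asked, and still so for the second after the job is handed in, while the arm keeps its last pose, push and grip.
It also fails if it takes over 54 s, if anything falls off the work surface, if the arm or the gripper's body presses on something with over 40 N, if the wrist force passes 120 N, or if a joint passes its speed limit or range.

## Working session

There is one attempt and no reset: what is moved stays moved. The work goes in short steps, each a Python script; the robot and the scene stay as the last script left them, time stands still between calls to the robot, and variables do not carry over. Pictures are saved under pics/ and viewed, at most 10 in all, crops included, and the job is handed in when it is done.

```bash
mkdir -p pics; ls; python3 - <<'E'
from plant import *
import cv2,numpy as np
for n in("top","side"):
    im,d=get_image(n);cv2.imwrite(f"pics/{n}0.png",im[...,::-1]);np.savez(f"pics/{n}0.npz",im=im,d=d)
    c=get_calibration(n);print(n,np.round(c["intrinsics"],1).tolist(),np.round(c["world_from_camera"],3).tolist())
o=observe();print(o["time_s"],o["eef_pos"],o["tcp_rot"],o["ft_force"],o["opening"])
E
```

```text
pics
top [[359.6, 0.0, 251.0], [0.0, 359.6, 193.1], [0.0, 0.0, 1.0]] [[0.025, -0.997, 0.079, 0.465], [-1.0, -0.026, -0.008, 0.018], [0.01, -0.078, -0.997, 1.059], [0.0, 0.0, 0.0, 1.0]]
side [[347.2, 0.0, 250.0], [0.0, 347.2, 186.5], [0.0, 0.0, 1.0]] [[0.857, -0.273, 0.438, 0.099], [-0.515, -0.481, 0.709, -0.659], [0.017, -0.833, -0.553, 0.6], [0.0, 0.0, 0.0, 1.0]]
0.1 [0.25903254 0.56820672 0.23033057] [-3.13992650e+00 -2.09439410e-04  2.71374309e+00] [-0.82265727  0.36176446 -0.16477702] 0.08543128639283558
```

View pics/top0.png

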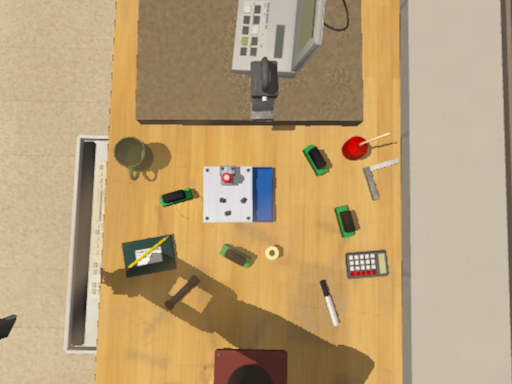

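View pics/side0.png

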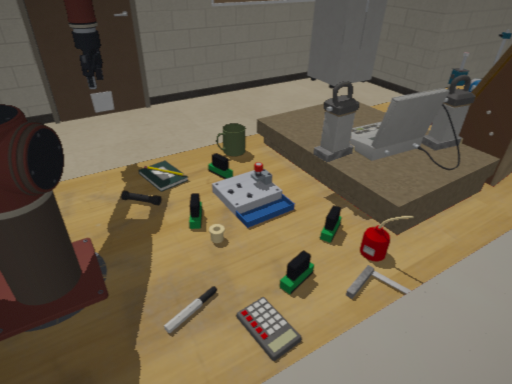

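The top view shows the jig plate at (228,194), with the trough to its right, the knob at (227,177), chips at about (222,200), (243,199) and (228,212), and the bushing at (273,253). The target scraper, farthest right, is at (345,221). The side view agrees.

```bash
cat > h.py <<'E'
import numpy as np,cv2
from plant import *
def cast(n,uv,z):
    c=get_calibration(n);K=c["intrinsics"];T=c["world_from_camera"]
    uv=np.atleast_2d(np.float64(uv));r=np.c_[(uv-[K[0][2],K[1][2]])/[K[0][0],K[1][1]],np.ones(len(uv))]@np.array(T)[:3,:3].T
    o=np.array(T)[:3,3];return o+r*((z-o[2])/r[:,2])[:,None]
def blobs(m,x0,x1,y0,y1,amin=8):
    k=np.zeros_like(m,np.uint8);k[y0:y1,x0:x1]=m[y0:y1,x0:x1]
    cs,_=cv2.findContours(k,cv2.RETR_EXTERNAL,cv2.CHAIN_APPROX_NONE)
    return [c[:,0] for c in sorted(cs,key=cv2.contourArea,reverse=True) if cv2.contourArea(c)>=amin]
def rect(P):
    (c,s,a)=cv2.minAreaRect((P[:,:2]*1000).astype(np.float32));return np.round(c,1),np.round(s,1),round(a,1)
E
python3 - <<'E'
from h import *
im=np.load("pics/top0.npz")["im"];d=np.load("pics/top0.npz")["d"];hsv=cv2.cvtColor(im,cv2.COLOR_RGB2HSV);H,S,V=[hsv[...,i].astype(int) for i in range(3)]
def show(t,m,z,b,a=8):
    for c in blobs(m,*b,a)[:5]: print(t,rect(cast("top",c,z)),c.mean(0).round(1))
jb=(195,285,155,235)
show("plate",(S<60)&(V>140),.03,jb,300)
show("blue",(H>100)&(H<125)&(S>150),.02,jb,100)
show("knob",((H<8)|(H>172))&(S>130)&(V>90),.096,jb)
show("chips",(V<90)&(S<120),.039,(203,253,190,223),4)
for n,b in(("target",(328,362,200,242)),("other",(300,332,140,180))):
    show(n+" green",(H>45)&(H<85)&(S>100)&(V>50)|(V<50),.025,b,30);show(n+" grip",(V<50),.065,b,30)
for (u,v) in [(345,221),(228,200),(260,195),(227,177),(316,160)]:
    K=get_calibration("top");print((u,v),cast("top",(u,v),0.03).round(3)[0],d[v,u])
big=cv2.resize(im[150:280,190:370],None,fx=4.4,fy=4.4,interpolation=cv2.INTER_CUBIC);cv2.imwrite("pics/crop1.png",big[...,::-1])
E
```

```text
plate (array([543.7,  77.6]), array([158.3, 141.2]), 1.5) [228.6 190.2]
blue (array([567.2, -21.7]), array([107.9,  52.5]), 1.4) [261.4 185.4]
knob (array([581.3,  77.5]), array([24.4, 24.2]), 1.7) [226.4 177.2]
chips (array([526.6,  29.4]), array([6., 6.]), 46.5) [244.  199.5]
target green (array([ 473.7, -262.1]), array([87.9, 38.6]), 15.4) [343.8 222.1]
other green (array([ 650.1, -174.7]), array([88.7, 39.8]), 28.9) [315.2 159.2]
other grip (array([ 647.4, -170.5]), array([57.6, 28.2]), 28.9) [316.7 157.6]
(345, 221) [ 0.473 -0.261  0.03 ] 0.99390596
(228, 200) [0.525 0.075 0.03 ] 1.0267582
(260, 195) [ 0.541 -0.016  0.03 ] 1.0593385
(227, 177) [0.591 0.08  0.03 ] 0.96608937
(316, 160) [ 0.647 -0.176  0.03 ] 1.0029817
```

View pics/crop1.png

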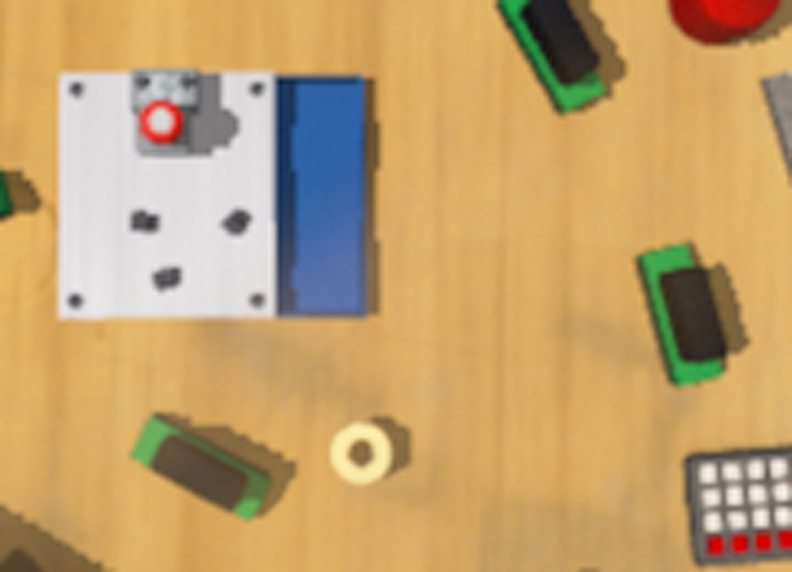

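The crop shows the target scraper at about (692,313), tilted, and the chips at (145,221), (237,221) and (167,278), all well clear of the bracket. Next I refine the scraper and chip positions from depth and move above the scraper.

```bash
cat >> h.py <<'E'
def cloud(n,d):
    c=get_calibration(n);K=np.array(c["intrinsics"]);T=np.array(c["world_from_camera"])
    v,u=np.mgrid[:d.shape[0],:d.shape[1]]
    P=np.stack([(u-K[0,2])/K[0,0]*d,(v-K[1,2])/K[1,1]*d,d],-1);return P@T[:3,:3].T+T[:3,3]
E
python3 - <<'E'
from h import *
a=np.load("pics/top0.npz");P=cloud("top",a["d"]);Z=P[...,2]
def reg(b): return P[b[2]:b[3],b[0]:b[1]].reshape(-1,3)
p=reg((328,368,196,246))
t=p[p[:,2]>.05];print("grip",len(t),t[:,2].mean(),rect(t),t.mean(0).round(4))
t=p[(p[:,2]>.015)];print("body",rect(t))
p=reg((195,285,155,235));t=p[p[:,2]>.085];print("knob",len(t),rect(t),t.mean(0))
t=p[(p[:,2]>.022)&(p[:,2]<.036)];print("plate",rect(t),t[:,2].mean(), "bench",np.median(reg((290,310,185,235))[:,2]))
for uv in((222.95,200.2),(243.9,200.2),(228,213.2)):print("chip",cast("top",uv,.037).round(4))
movep([.474,-.262,.18],[np.pi,0,np.radians(15.4)])
w=get_calibration("wrist");im,d=get_image("wrist");cv2.imwrite("pics/w1.png",im[...,::-1]);np.savez("pics/w1.npz",im=im,d=d,T=w["world_from_camera"],K=w["intrinsics"])
print(np.round(w["world_from_camera"],3).tolist(),np.round(w["intrinsics"],1).tolist())
o=observe();print(o["time_s"],o["q"],o["eef_pos"])
E
```

```text
grip 212 0.09283093023813413 (array([ 467.4, -128.9]), array([ 58.1, 294.7]), 1.9) [ 0.4717 -0.2503  0.0928]
body (array([ 448. , -133.8]), array([ 90.1, 292.8]), 10.7)
knob 110 (array([526.9,  57.5]), array([144.,  25.]), 22.4) [0.54931854 0.06299382 0.35893072]
plate (array([541.8,  48.5]), array([159.2, 198.6]), 1.8) 0.030976478892229802 bench 0.000919589236379581
chip [[0.5232 0.0892 0.037 ]]
chip [[0.5248 0.0297 0.037 ]]
chip [[0.4867 0.0737 0.037 ]]
[[0.266, -0.93, -0.254, 0.539], [-0.964, -0.257, -0.071, -0.243], [0.0, 0.264, -0.965, 0.321], [0.0, 0.0, 0.0, 1.0]] [[297.3, 0.0, 255.7], [0.0, 297.3, 191.1], [0.0, 0.0, 1.0]]
3.1667 [-6.49391030e-01  6.43401218e-02  1.79858748e+00  1.17183611e-04
  1.27864608e+00  6.51394653e-01] [ 0.47435083 -0.2614133   0.18003419]
```

View pics/w1.png

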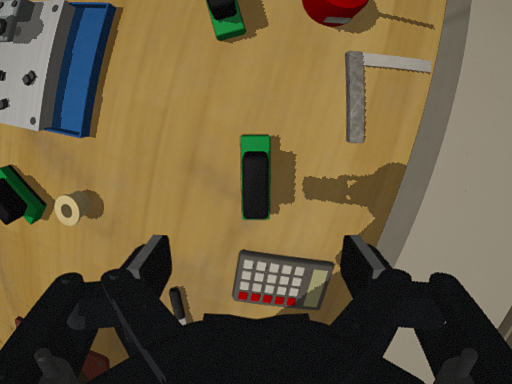

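The wrist view shows the target scraper at about (256,177), upright in the picture and so aligned with the tool yaw. The grip spans rows 152 to 218.

```bash
cat >> h.py <<'E'
def wcast(T,K,uv,z):
    uv=np.atleast_2d(np.float64(uv));q=(uv-[K[0][2],K[1][2]])/K[0][0];th=np.linalg.norm(q,axis=1)
    r=np.c_[q*(np.sin(th)/np.maximum(th,1e-9))[:,None],np.cos(th)]@T[:3,:3].T
    return T[:3,3]+r*((z-T[2,3])/r[:,2])[:,None]
E
python3 - <<'E'
from h import *
a=np.load("pics/top0.npz");P=cloud("top",a["d"])
def reg(b): p=P[b[2]:b[3],b[0]:b[1]].reshape(-1,3);return p[p[:,2]<.15]
p=reg((328,368,196,246))
t=p[p[:,2]>.055];print("grip",len(t),t[:,2].mean(),rect(t))
p=reg((195,285,155,235));t=p[p[:,2]>.085];print("knob",len(t),rect(t))
p=reg((195,253,155,235));t=p[(p[:,2]>.025)&(p[:,2]<.036)];print("plate",rect(t))
b=np.load("pics/w1.npz");im,T,K=b["im"],b["T"],b["K"]
hsv=cv2.cvtColor(im,cv2.COLOR_RGB2HSV).astype(int);H,S,V=hsv[...,0],hsv[...,1],hsv[...,2]
g=(H>45)&(H<85)&(S>120)&(V>60)
for c in blobs(g,230,285,120,230)[:2]:print("green",c.min(0),c.max(0),rect(wcast(T,K,c,.025)))
for c in blobs(V<60,230,285,120,230)[:2]:print("grip",c.min(0),c.max(0),rect(wcast(T,K,c,.065)))
E
```

```text
grip 199 0.06509260223286045 (array([ 471.9, -259.9]), array([59.6, 25.4]), 14.0)
knob 80 (array([580.6,  80.1]), array([26.1, 24.4]), 1.2)
plate (array([540.9,  79. ]), array([158.5, 138.4]), 1.5)
green [241 135] [269 190] (array([ 489.4, -256.3]), array([56.8, 28.5]), 14.9)
green [242 195] [245 219] (array([ 440.5, -255.7]), array([26.7,  3.2]), 21.8)
grip [242 151] [270 218] (array([ 476.8, -260.6]), array([61.7, 24.8]), 14.8)
```

```bash
python3 - <<'E'
from h import *
y=np.radians(14.6)
print(move_l([.4743,-.2603,.08],rotation=[np.pi,0,y],feed=.2))
print(move_l([.4743,-.2603,.032],feed=.08,max_force=8))
gripper_to(0,f_grip=60);o=observe();print(o["opening"],o["grasp_force"],o["eef_pos"],o["ft_force"])
print(move_l([.4743,-.2603,.15],feed=.15))
o=observe();print(o["time_s"],o["opening"],o["grasp_force"],o["ft_force"])
j=np.array([.5373,.0782]);a=np.radians(1.5);R=np.array([[np.cos(a),-np.sin(a)],[np.sin(a),np.cos(a)]])
p=j+R@[-.030,.050]
movep([*p,.15],[np.pi,0,a])
o=observe();print(o["time_s"],o["q"],o["eef_pos"],o["ft_force"])
im,d=get_image("side");cv2.imwrite("pics/s2.png",cv2.resize(im[100:300,130:360],None,fx=3.3,fy=3)[...,::-1])
E
```

```text
False
False
0.023191020066142057 59.015876054763794 [ 0.47459761 -0.26055901  0.03243216] [0.49976562 0.05955892 3.28240366]
False
6.0917 0.02358581799576194 58.46105754375458 [-1.1166323   0.60746778 -2.5325348 ]
7.5417 [ 9.41648120e-02  4.88634135e-02  1.87498183e+00 -4.48121084e-04
  1.21808240e+00  1.63949197e+00] [0.50613164 0.12660988 0.14976775] [ 0.31727513 -0.91475215 -1.98657339]
```

View pics/s2.png

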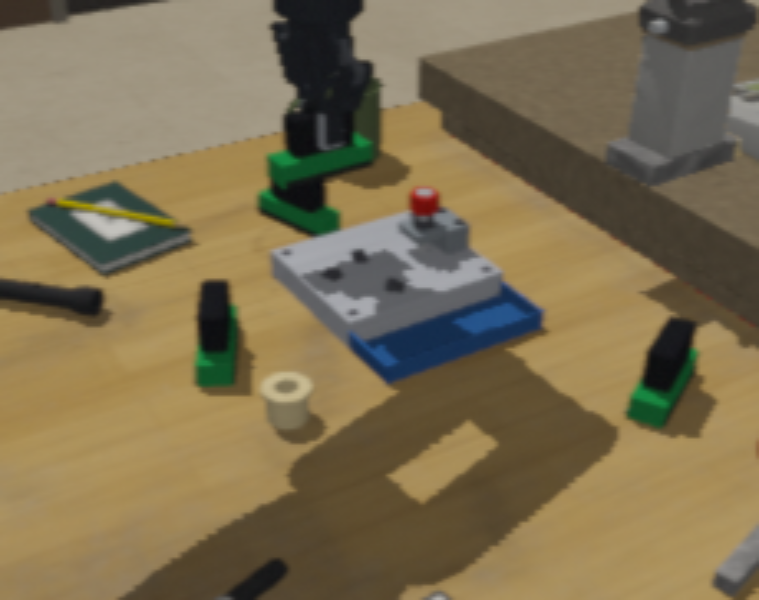

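The side crop shows the scraper held level above the plate's +y end, with all three chips on the plate ahead of it. Lower and sweep.

```bash
python3 - <<'E'
from h import *
j=np.array([.5373,.0782]);a=np.radians(1.5);R=np.array([[np.cos(a),-np.sin(a)],[np.sin(a),np.cos(a)]])
p=j+R@[-.030,.050]
move_l([*p,.075],feed=.15)
print(move_l([*p,.056],feed=.02,max_force=4))
o=observe();z=o["eef_pos"][2];print(z,o["ft_force"])
e=j+R@[-.030,-.076]
print(move_l([*e,z],feed=.06,max_force=25))
o=observe();print(o["time_s"],o["eef_pos"],o["ft_force"],o["opening"])
move_l([*e,.16],feed=.15)
y=np.radians(14.6)
movep([.4743,-.2603,.12],[np.pi,0,y])
im,d=get_image("top");cv2.imwrite("pics/t3.png",cv2.resize(im[150:280,190:370],None,fx=4.4,fy=4.4,interpolation=cv2.INTER_CUBIC)[...,::-1])
print(observe()["time_s"])
E
```

```text
True
0.062415457221068435 [-1.08293176  0.72224635  4.69088807]
False
11.15 [0.5093161  0.00140802 0.06241825] [-0.18742338  2.52994284  4.89062896] 0.023255378825200953
13.0417
```

View pics/t3.png

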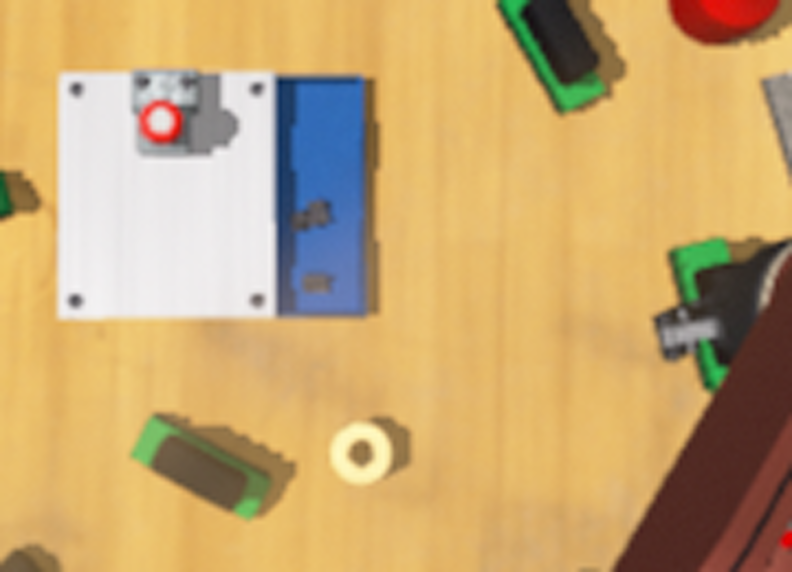

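The plate is clear. In the trough there are two touching chips at (302,219) and (320,211), and one at (317,282). Now I stand the scraper on the bench, release it and go over the knob.

```bash
python3 - <<'E'
from h import *
move_l([.4743,-.2603,.045],feed=.15)
print(move_l([.4743,-.2603,.026],feed=.02,max_force=3.5))
o=observe();print(o["eef_pos"],o["ft_force"])
gripper_to(.05)
o=observe();print(o["opening"],o["ft_force"]);hold(.2)
move_l([.4743,-.2603,.15],feed=.15)
a=np.radians(1.5)
gripper_to(.07)
movep([.5500,.079,.17],[np.pi,0,a])
hold(.2);w=get_calibration("wrist");T=np.array(w["world_from_camera"]);K=w["intrinsics"];im,d=get_image("wrist")
hsv=cv2.cvtColor(im,cv2.COLOR_RGB2HSV).astype(int);H,S,V=hsv[...,0],hsv[...,1],hsv[...,2]
for c in blobs(((H<8)|(H>172))&(S>130)&(V>70),120,400,0,300,40)[:3]:print("knob",c.min(0),c.max(0),rect(wcast(T,K,c,.096)),rect(wcast(T,K,c,.086)))
o=observe();print(o["time_s"],o["eef_pos"],o["ft_force"])
t,_=get_image("side");cv2.imwrite("pics/a4.png",np.hstack([cv2.resize(im,(400,300)),cv2.resize(t,(400,300))])[...,::-1])
E
```

```text
True
[ 0.47432822 -0.26044734  0.03239449] [0.38148563 0.12925497 4.08248714]
0.0502902713685026 [-0.62814132  0.52771488  0.23954793]
knob [238 139] [273 175] (array([584.2,  79.3]), array([25.4, 26.4]), 82.7) (array([582.6,  79.3]), array([26.6, 27.6]), 82.7)
17.7583 [0.55010618 0.07801405 0.16995243] [ 0.16260415 -0.24518528 -0.79818518]
```

View pics/a4.png

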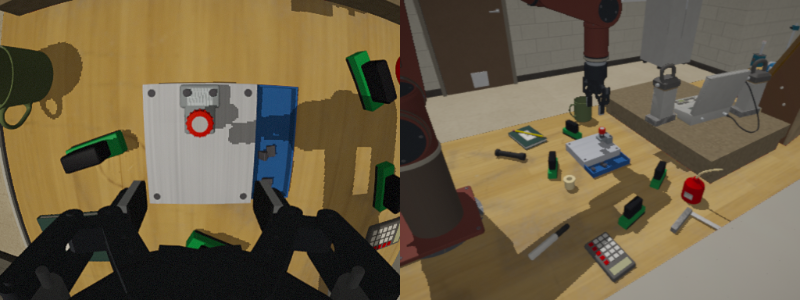

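The right half shows the scraper standing upright on the bench at (630,210). The left half shows the knob at (199,123), which works out to (0.583, 0.079). Next I grip it and pull.

```bash
python3 - <<'E'
from h import *
x,y=.5828,.0793
move_l([x,y,.13],feed=.15)
print(move_l([x,y,.070],feed=.06,max_force=6))
o0=observe();print(o0["eef_pos"],o0["ft_force"])
gripper_to(0,f_grip=70)
o=observe();print(o["opening"],o["grasp_force"],o["eef_pos"],o["ft_force"])
z0=o["eef_pos"][2]
print(move_l([x,y,z0+.0135],feed=.03,max_force=40))
o=observe();print(o["eef_pos"][2]-z0,o["ft_force"],o["opening"])
print(move_l([x,y,z0+.024],feed=.015,max_force=14))
o=observe();print(o["eef_pos"][2]-z0,o["ft_force"],o["opening"],o["grasp_force"])
hold(.5);o=observe();print(o["time_s"],o["eef_pos"][2]-z0,o["ft_force"])
im,d=get_image("side");cv2.imwrite("pics/s5.png",cv2.resize(im[130:235,190:330],None,fx=5.5,fy=5.5,interpolation=cv2.INTER_CUBIC)[...,::-1])
E
```

```text
False
[0.58325796 0.07931474 0.07049192] [-0.22484508 -0.49420182  0.10619029]
0.023653562367622324 68.55737328529358 [0.58302657 0.0789636  0.07059212] [-2.07250934 -1.98320202  5.10146693]
False
0.012218487892327365 [ 5.78231318 -3.04146145 -9.3800801 ] 0.023832677560801444
True
0.015049936850297166 [  7.98049402   0.67921033 -10.42864118] 0.023769140816895313 72.4634599685669
21.4917 0.014426878069852225 [  7.2457586    0.46748356 -10.03833077]
```

View pics/s5.png

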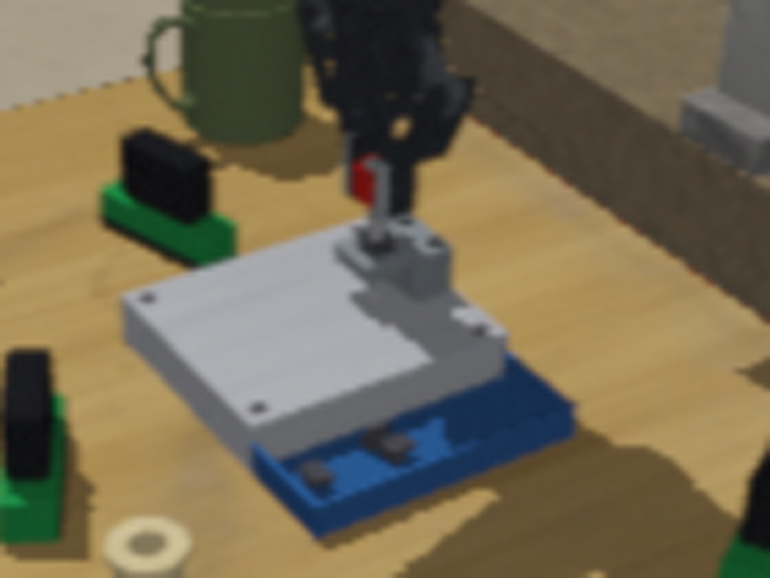

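The knob is up about 14 mm, so perhaps just short of the stop. I'll pull further in small steps and watch the force.

```bash
python3 - <<'E'
from h import *
o=observe();z0=.07059;x,y=.5828,.0793
for dz in (.016,.0175,.019,.0205):
    s=move_l([x,y,z0+dz],feed=.012,max_force=35);hold(.2)
    o=observe();print(dz,s,(o["eef_pos"]-[x,y,z0]).round(4),o["ft_force"].round(1),o["opening"])
    if s or o["ft_force"][2]<-24:break
hold(.5);o=observe();print(o["time_s"],o["eef_pos"][2]-z0,o["ft_force"].round(1))
E
```

```text
0.016 False [ 0.     -0.0003  0.0145] [  5.5  -2.5 -10.1] 0.023689810676823228
0.0175 False [ 0.     -0.0003  0.0159] [  5.4  -2.3 -10.3] 0.02380613682018091
0.019 False [-0.0001 -0.0003  0.0162] [ 10.   -2.7 -16.9] 0.02359023605134874
0.0205 False [-0.0002 -0.0003  0.0163] [ 13.7  -1.9 -27.9] 0.0237627062646582
23.9167 0.01631096797789762 [ 13.9  -1.4 -27.1]
```

The force rises steeply at 16.2 mm of travel, which matches the stop, and the grip opening has not changed. Handing in.

```bash
python3 -c "
from plant import *
print(job_done())"
```

```text
the job is handed in; nothing more can be done
None
```

I swept all three chips into the trough, stood the scraper upright on the bench and let go of it, then handed in at about 24 s with the red knob still held up against its stop (about 16 mm of lift); no result came back.

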